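# Lock the lifter onto the sphere tray and present the sphere to the scanner

## Robot

A 7-joint arm with a two-finger parallel gripper is mounted at the origin on a cart in front of the work surface, level with it; the furniture and walls round the work are solid. World frame = base frame: x ahead of the robot, y to its left, z up, the work surface at z = 0. Lengths are in m, angles in rad, forces in N, time in s.
With the tool pointing down it reaches from about 0.4 to 0.875 m from the base axis. Payload 19.3 kg.
Tool frame: the origin (TCP) lies at the very end of the fingers, on their centre line; the grasp point (between the pads) lies 19 mm behind it; z points along the fingers, y is the line along which they close (so a half turn about z gives the same grasp; the last joint's range is limited). The gripper opens to 85 mm and grips with 20 to 120 N. Pads are 22 mm wide; open, the fingers measure 114 mm over their backs; the gripper's body (76 mm by 85 mm) begins 54 mm behind the grasp point. The pads swing forward as they close: fully open they stand 13 mm farther back than shut.
Start: joints at [1.192, 0.521, -0.036, 1.599, 0.021, 1.021, -0.113], TCP at [0.19, -0.595, 0.196] pointing down, gripper open.
Joint ranges: [-2.91, 2.91], [-0.3, 2.13], [-1.5, 1.42], [0.17, 2.43], [-1.26, 4.41], [0.16, 1.93], [-2.52, 2.52]. Speed limits (rad/s): [1.89, 1.89, 2.39, 2.39, 3.01, 3.01, 3.01].

## Interface

Orientations are given as [roll, pitch, yaw] about the fixed x, y, z axes, in that order (R = Rz(yaw) Ry(pitch) Rx(roll)).
In Python, from workcell import bot gives the robot as it stands.
- The arm moves only by the shell command python3 -m crank 'ROWS' [FORCE]. ROWS is a JSON object of lists of equal length, an entry for each row: "travel": the shift along the world's x, y, z in cm, a list of three; "turn": the turn, a rotation vector about the world's x, y, z in degrees, a list of three; "gripper": the closure, from 0 (fully open) to 1 (shut). A call has exactly 5 rows; each row is the pose to reach, as a shift and turn from the pose commanded when the call began; what a row does not reach only later rows make up. A row lasts 1/10 s, in which the tool goes at most 50 mm and 8.59 degrees, less where a joint would pass 70% of its speed; a pose out of reach is approached as far as the arm can. A call with a gripper value outside its range is refused whole. The fingers move at their own pace and stop on an object; FORCE is the grip in N (left out, the last holds). Time passes only in rows, so rows that repeat a pose let the fingers close, or fill a call up. It gives the time, the measured TCP pose, the force, the opening and the grip force at its end, in the units of the state.
- bot.observe(): the state, without advancing time (a new reading comes with each control period).
- bot.grab_frame(name): name is "scene" or "top" or "wrist"; returns a dict with "pixels" (400x640x3 uint8, red, green, blue), "fx", "fy", "cx", "cy" (pixels), "dist" ([k1, k2, p1, p2, k3] as OpenCV has them; the pictures are not rectified), "extrinsics" (4x4, takes a point from world to camera coordinates). Camera axes: x right, y down, z forward; pixel columns grow to the right and rows downward; lengths in m; the calibration is good to about 2 mm. A picture is of the moment at which its call begins. There is no depth.
- bot.job_done(): hands the job in; it is judged then, once.
The state is a dict: "clock": time; "qpos": joint angles; "qd": joint speeds; "joint_efforts": joint torques, N m; "position": TCP position; "tool_rot": TCP orientation; "force": force on the tool from outside, world axes, zero at the start; "moment": the same for the moment, N m; "grip_width": finger opening in m; "finger_force": force on a finger pad.
Only numpy, scipy, OpenCV 4.12 (cv2) and the standard library are available. Lean on these libraries where they do the work, as an engineer would, in place of code of your own. Each camera call takes 0.05 s, during which the arm holds its last target. There are 200 camera calls.

## Task

The white reference sphere lies loose in the nest of the small grey tray; lock the tray's lifter by pressing its black wing knob down against the spring, turning it clockwise to the stop and letting it rise. Then lift the tray by the knob, carry it without tipping the sphere out, and hold the sphere over the white cross on the scanner's black disc, about 10 cm above the disc. Finish while still holding it there, level and still, without touching the scanner or shifting the composite syringe, the small black bottle or the amber dappen dish.

Things in the scene. Friction and masses are not known exactly. Their poses are not given: they have to be found in the camera images.
- tray: dark-grey bridge-shaped tray, 134 mm (its x) by 66 mm (y), on two side walls; origin under its centre on the desk. Plate 6 mm thick, top 22 mm above the origin; slot 26 (x) by 10 mm through its middle; sphere nest at x = +48 mm. About 0.3 kg, loose, but its friction on the desk holds it while the knob is turned. Once locked it hangs from the lifter's cross foot, clamped against its foot plate
- nest (a point): where the sphere's centre lies when it sits in the tray's nest, a 12 mm round hole with a brass ring: tray x = +48 mm, y = 0, 30 mm above the tray's underside. The sphere sinks 2 mm into the hole, stands 18 mm above the plate and rolls out if the tray tips past about 35 degrees or is jerked
- ball_center (a point): centre of the loose white ceramic reference sphere, 20 mm across, 25 g
- lifter: lifter that stands loosely on the middle of the tray: aluminium foot plate 42 x 34 x 6 mm between two low ridges that keep it from turning; origin in the middle of its underside, z up. It carries the sprung captive knob. About 0.1 kg
- knob_grip (a point): grip point on the axis of the black wing knob, an upright blade 42 mm long, 13 mm thick, 30 mm high with flat faces. Site x runs along the blade, y across it (fingers close along y), z up. 2 mm above the blade's middle, 68 mm above the tray's underside while the knob is up. The blade starts nearly along the tray's x; once locked, lifter and tray follow it rigidly except in yaw
- cross_foot (a point): top of the cross foot on the knob's stem, a steel bar 22 x 7 x 5 mm along the blade. Knob up: it is in the slot, 20 mm above the tray's underside, and cannot turn. Pressed 4.5 mm or more: free to turn below the plate. Turned over 0.6 rad and let rise: it catches under the plate, 16 mm above the tray's underside
- plunger (a joint): how far the knob is pressed down (m): 0 up, 0.009 at its stop; spring about 4 N at 0, 11 N at 0.006, 15 N at the stop. Press 6 to 8 mm for turning; it reads about 0.004 when locked
- wing_knob (a joint): turn of the knob (rad): about 0 at the start, grows clockwise seen from above to its stop at 1.3; light friction; locked above 1.0
- scanner: fixed scanner; origin on the desk under its mark, its x points from its front to its column. Grey base plate 150 mm wide, 12 mm thick, from x = -65 to +205 mm; column at x = +180 mm; white scan head 150 mm wide, 175 to 250 mm above the desk, nearest face at x = +115 mm, looking forward and down at the space over the mark
- scan_mark (a point): centre of the white cross on the black disc (86 mm across) on the scanner's base plate; 13 mm above the desk
- bond_bottle: bystander: small black bottle with a red label and a white cap, 21 mm across, 58 mm high, origin under its centre; leave it where it is
- dappen: bystander: small amber dappen dish, 32 mm across, 25 mm high, origin under its centre; leave it where it is
- syringe: bystander: black compopoint syringe with a blue cap lying on the desk, 126 mm long, 22 mm wide, 11 mm high, origin under its centre; leave it where it is

How it is judged:
On the way, in this order (a step that is already met when the one before it is completed fails the run):
1. the knob is pressed and turned clockwise to lock: its cross foot lies turned below the tray's plate, with the sphere in its nest and the tray still on the desk (value of joint wing_knob above 1 rad and z of cross_foot in the frame of tray below 0.0175 m and height (world z) of tray below 0.012 m and distance between ball_center and nest below 0.005 m), for 0.2 s.
2. the tray is lifted clear of the desk by the locked knob, with the sphere in its nest (height (world z) of tray above 0.03 m and value of joint wing_knob above 0.9 rad and contact force between the fingers and lifter above 1 N and distance between ball_center and nest below 0.005 m), for 0.2 s.
At the end, for the whole second after the job is handed in: Gripper holds the locked knob (turned over 0.9 rad, lifter seated within 3 mm); the tray hangs from the lifter alone, level within 5 degrees and still; the sphere is in its nest (within 5 mm), within 25 mm of the mark horizontally and 75 to 125 mm above it; scanner untouched (horizontal distance between ball_center and scan_mark below 0.025 m and z of ball_center in the frame of scan_mark between 0.075 and 0.125 m and distance between ball_center and nest below 0.005 m and angle between tray's own z axis and vertical below 0.09 rad and linear speed of tray below 0.02 m/s and value of joint wing_knob above 0.9 rad and z of lifter in the frame of tray below 0.025 m and contact force between the fingers and lifter above 1 N and contact force between the arm and tray below 0.5 N and contact force between scanner and anything else below 0.3 N); the arm keeps its last pose, push and grip.
It fails at once if the sphere leaves its nest (distance between ball_center and nest above 0.009 m).
It fails at once if the scanner is touched with more than 2 N (contact force between scanner and anything else above 2 N).
It fails at once if the syringe, the small black bottle or the dappen dish is shifted by more than 15 mm (distance of any of syringe, bond_bottle, dappen from where it was at the start of the episode above 0.015 m).
It also fails if it takes over 48 s, if anything falls off the work surface, if the arm or the gripper's body presses on something with over 40 N, if the wrist force passes 120 N, or if a joint passes its speed limit or range.

## Working session

There is one attempt and no reset: what is moved stays moved. The work goes in short steps, Python scripts to look and compute and a shell command to move; the robot and the scene stay as the last step left them, time stands still between calls to the robot, and variables do not carry over. Pictures are saved under pics/ and viewed, at most 10 in all, crops included, and the job is handed in when it is done.

```bash
mkdir -p pics; cat > h.py <<'E'
import numpy as np, cv2, json
from workcell import bot
def grab(n,tag):
    f=bot.grab_frame(n); cv2.imwrite(f'pics/{tag}.png',cv2.cvtColor(np.asarray(f['pixels']),cv2.COLOR_RGB2BGR))
    np.savez(f'pics/{tag}.npz',**{k:np.asarray(v) for k,v in f.items()}); return f
def load(tag): return np.load(f'pics/{tag}.npz')
def ray(f,uv):
    K=np.array([[f['fx'],0,f['cx']],[0,f['fy'],f['cy']],[0,0,1.]])
    p=cv2.undistortPoints(np.array([[uv]],float),K,np.array(f['dist'],float))[0,0]
    E=np.array(f['extrinsics']);R=E[:3,:3];return -R.T@E[:3,3],R.T@np.array([p[0],p[1],1.])
def atz(f,uv,z):
    o,d=ray(f,uv);return o+d*(z-o[2])/d[2]
def tri(*v):
    A=np.zeros((3,3));b=np.zeros(3);L=[]
    for f,uv in v:
        o,d=ray(f,uv);d=d/np.linalg.norm(d);P=np.eye(3)-np.outer(d,d);A+=P;b+=P@o;L.append((P,o))
    x=np.linalg.solve(A,b);return x,[np.linalg.norm(P@(x-o)) for P,o in L]
E
python3 - <<'E'
from h import *
for n in('scene','top','wrist'):
    f=grab(n,n+'0'); E=np.array(f['extrinsics']);print(n,f['fx'],(-E[:3,:3].T@E[:3,3]).round(3),E[:3,:3].round(2).tolist())
s=bot.observe();print(s['clock'],s['position'],s['tool_rot'],s['force'],s['grip_width'])
a=cv2.imread('pics/scene0.png');b=cv2.imread('pics/top0.png')
E
```

```text
scene 424.14121668170316 [-0.157  0.428  0.407] [[-0.49, -0.87, -0.01], [-0.33, 0.2, -0.92], [0.81, -0.45, -0.39]]
top 366.4093373642867 [0.366 0.05  0.992] [[0.01, -1.0, -0.02], [-0.99, -0.0, -0.15], [0.15, 0.02, -0.99]]
wrist 280.5537563680688 [ 0.265 -0.572  0.374] [[0.3, -0.95, -0.0], [-0.91, -0.29, 0.3], [-0.29, -0.09, -0.95]]
0.15 [ 0.18984863 -0.59518446  0.19537064] [-3.14075845e+00  2.20765164e-05  3.08747703e-01] [-0.17250777  0.43279678  0.85230971] 0.08548379341888489
```

View pics/top0.png

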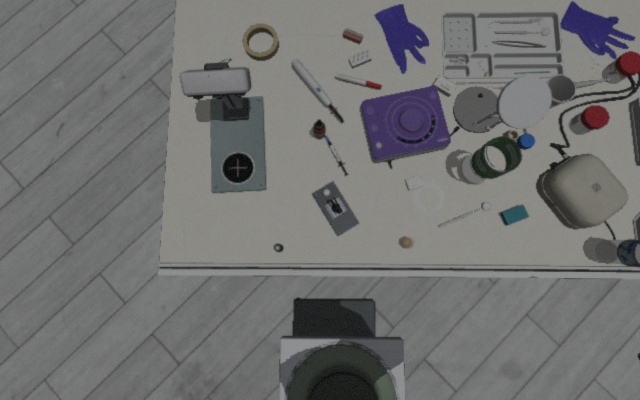

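View pics/scene0.png

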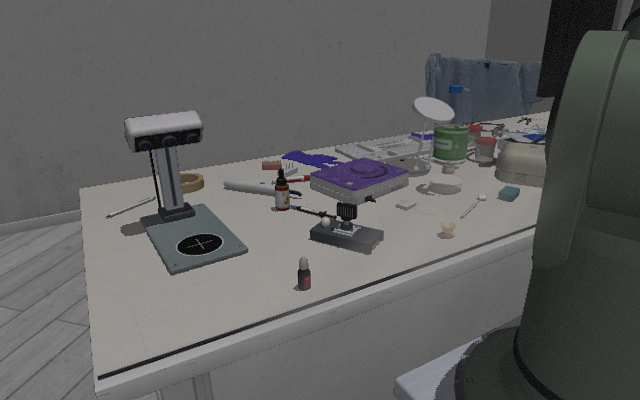

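The top view shows the tray at about (335,208), the scan mark at (238,168), the bottle at (278,248) and the dappen dish at (405,242). In the scene view the tray is at (346,232), the knob at (346,212) and the mark at (200,244). Next I enlarge both.

```bash
python3 - <<'E'
import cv2,numpy as np
a=cv2.imread('pics/top0.png')[115:255,210:370];b=cv2.imread('pics/scene0.png')[195:260,290:400]
cv2.imwrite('pics/c1.png',cv2.convertScaleAbs(cv2.resize(a[60:140,85:160],None,fx=7,fy=7,interpolation=cv2.INTER_CUBIC),alpha=1.5))
cv2.imwrite('pics/c2.png',cv2.convertScaleAbs(cv2.resize(b,None,fx=7,fy=7,interpolation=cv2.INTER_CUBIC),alpha=1.5))
E
```

```text
(no output)
```

View pics/c1.png

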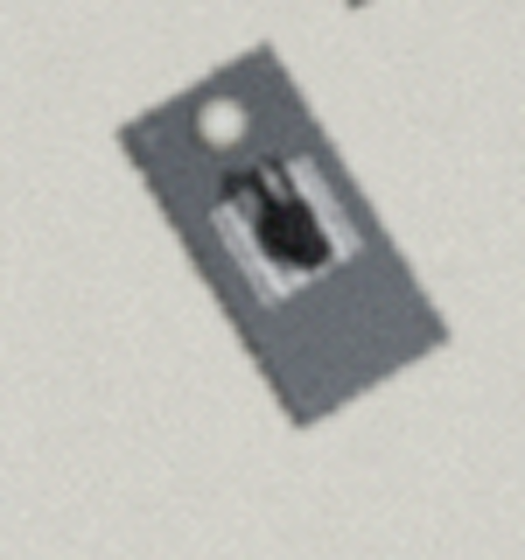

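View pics/c2.png

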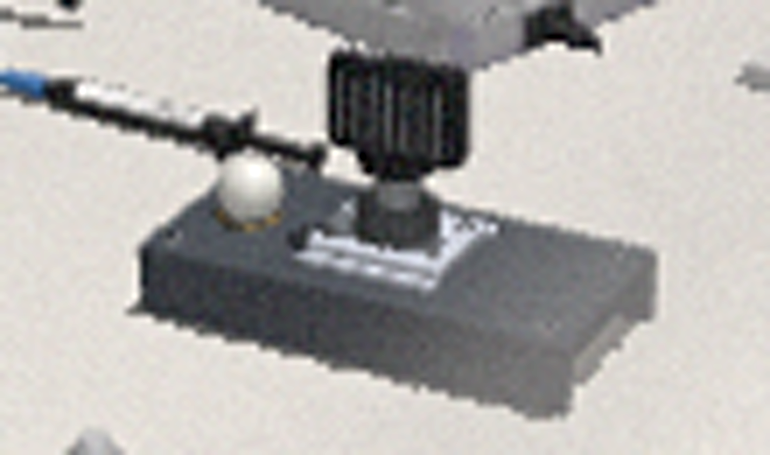

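Top crop: the plate corners are at (267,43), (120,132), (303,428) and (450,338), the ball at (222,122) and the knob at about (293,230). Scene crop: the ball is at (251,188) and the blade's centre at (400,108).

```bash
python3 - <<'E'
from h import *
t=load('top0');s=load('scene0')
T=lambda u,v:((u+.5)/7-.5+295,(v+.5)/7-.5+175)
S=lambda u,v:((u+.5)/7-.5+290,(v+.5)/7-.5+195)
c=np.array([atz(t,T(*p),.022) for p in((267,43),(120,132),(303,428),(450,338))])
print(c.round(4),'ctr',c.mean(0).round(4)); print([np.linalg.norm(c[i]-c[(i+1)%4]).round(4) for i in range(4)])
x=c[0]+c[1]-c[2]-c[3];print('tray yaw',np.degrees(np.arctan2(x[1],x[0])))
b=tri((t,T(222,122)),(s,S(251,188)));print('ball',b)
k=tri((t,T(293,228)),(s,S(400,108)));print('knob',k)
print('knob at z.066',atz(t,T(293,228),.07),atz(s,S(400,108),.066))
m=tri((t,(238,168)),(s,(200,244)));print('mark',m, atz(t,(238,168),.013))
for n,p,q in(('bottle',(278.5,248),(304,288)),('dappen',(406,243),(448,236))):print(n,atz(t,p,.03),atz(s,q,.0))
E
```

```text
[[ 0.5614  0.0235  0.022 ]
 [ 0.5265  0.0798  0.022 ]
 [ 0.4138  0.0101  0.022 ]
 [ 0.448  -0.0455  0.022 ]] ctr [0.4874 0.017  0.022 ]
[np.float64(0.0663), np.float64(0.1326), np.float64(0.0653), np.float64(0.1328)]
tray yaw 31.541073880024104
ball (array([0.52872625, 0.03994993, 0.02930432]), [np.float64(0.00103045458551444), np.float64(0.0010304545855144974)])
knob (array([0.4841373 , 0.01547998, 0.06635345]), [np.float64(0.00021028908418515153), np.float64(0.0002102890841851047)])
knob at z.066 [0.48355525 0.01544176 0.07      ] [0.48493579 0.01521582 0.066     ]
mark (array([0.5981642 , 0.28262299, 0.01158893]), [np.float64(0.0006061562536621046), np.float64(0.0006061562536620543)]) [0.59806995 0.28287408 0.013     ]
bottle [0.38079575 0.1650849  0.03      ] [0.37733849 0.16716983 0.        ]
dappen [ 0.39550986 -0.1662206   0.03      ] [ 0.39105096 -0.17251298  0.        ]
```

The measured heights and plate sizes match the text. I'll approach with tool yaw of about 211.5° (the half-turn grasp), which keeps joint 7 in range and the camera away from the scan head.

```bash
python3 -m crank '{"travel":[[1,3,0.5],[2.5,6,0.5],[4,9,1],[5.5,12,1],[7,15,1]],"turn":[[0,0,8],[0,0,16],[0,0,24],[0,0,32],[0,0,40]],"gripper":[0,0,0,0,0]}' 40
python3 -m crank '{"travel":[[1,3,0.5],[2.5,6,0.5],[4,9,1],[5.5,12,1],[7,15,1]],"turn":[[0,0,8],[0,0,16],[0,0,24],[0,0,32],[0,0,40]],"gripper":[0,0,0,0,0]}'
python3 -c "
from workcell import bot
s=bot.observe();print(s['qpos'],s['qd'],s['tool_rot'])"
```

```text
clock: 0.65
position: [0.2603, -0.4442, 0.2058]
tool_rot: [-3.142, 0.0, 1.013]
force: [0.1, -0.8, -0.8]
grip_width: 0.0852
finger_force: 0.0
clock: 1.15
position: [0.3303, -0.2942, 0.2159]
tool_rot: [-3.142, 0.0, 1.711]
force: [0.7, 0.6, -0.4]
grip_width: 0.0853
finger_force: 0.0
[ 0.99509881  0.23019873 -0.46944875  2.01370984  0.1299109   0.92570128
  0.59782059] [-0.31913306 -0.11888831 -0.45871767  0.19669526  0.05773693 -0.04083394
  0.57737062] [-3.14157938e+00  3.62192130e-04  1.71063786e+00]
```

```bash
python3 -m crank '{"travel":[[1,3,0],[2.5,6,0],[4,9,0],[5.5,12,0],[7,15,0]],"turn":[[0,0,8],[0,0,16],[0,0,24],[0,0,32],[0,0,40]],"gripper":[0,0,0,0,0]}'
python3 -m crank '{"travel":[[1,3,0],[2.5,6,0],[4,9,0],[5.5,12,0],[7,14,0]],"turn":[[0,0,8],[0,0,16],[0,0,24],[0,0,32],[0,0,40]],"gripper":[0,0,0,0,0]}'
python3 -m crank '{"travel":[[0.4,0.5,0],[0.8,1,0],[1,1.5,0],[1.3,2,0],[1.3,2,0]],"turn":[[0,0,8],[0,0,16],[0,0,24],[0,0,33],[0,0,33]],"gripper":[0,0,0,0,0]}'
python3 -c "
from h import *
s=bot.observe();print(s['qpos'],s['tool_rot'],s['position'])
grab('wrist','w1')"
```

```text
clock: 1.65
position: [0.4003, -0.1442, 0.2159]
tool_rot: [-3.141, 0.0, 2.409]
force: [0.3, -0.5, 0.2]
grip_width: 0.0852
finger_force: 0.0
clock: 2.15
position: [0.4703, -0.0034, 0.2159]
tool_rot: [3.141, 0.0, 3.108]
force: [-0.7, -0.7, 0.6]
grip_width: 0.0858
finger_force: 0.0
clock: 2.65
position: [0.483, 0.015, 0.2156]
tool_rot: [3.141, 0.0, -2.602]
force: [-0.7, 0.4, -0.1]
grip_width: 0.0856
finger_force: 0.0
[ 0.62158219  0.41798999 -1.00187278  1.90381469  0.40659514  1.0407897
  1.55701272] [ 3.14079491e+00  1.25914895e-04 -2.60233082e+00] [0.48300698 0.01502965 0.21559109]
```

View pics/w1.png

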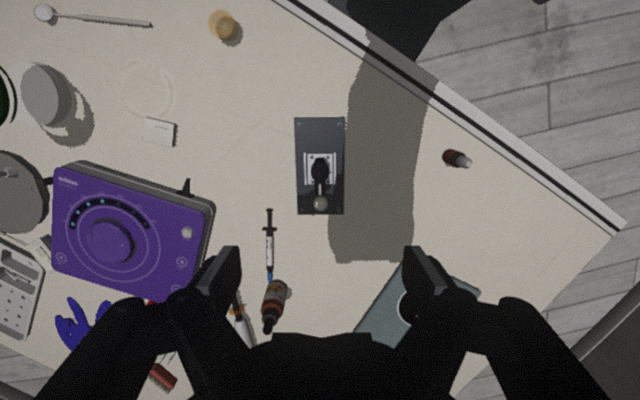

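The wrist view has the tray at x 294–345, y 117–215, the knob near (320,172) and the ball at (320,203); both are centred. I'll enlarge it for the blade's yaw and centre.

```bash
python3 - <<'E'
from h import *
a=cv2.imread('pics/w1.png')[110:222,280:360]
cv2.imwrite('pics/c3.png',cv2.convertScaleAbs(cv2.resize(a,None,fx=5,fy=5,interpolation=cv2.INTER_CUBIC),alpha=2,beta=10))
w=load('w1')
K=np.array([[w['fx'],0,w['cx']],[0,w['fy'],w['cy']],[0,0,1.]]);E=w['extrinsics']
P=[]
y=np.radians(31.5);d=np.array([np.cos(y),np.sin(y),0]);c=np.array([.4865,.0164,0])
P=[c+[0,0,.022],c+d*.048+[0,0,.03],c+[0,0,.081],c+d*.021+[0,0,.081],c-d*.021+[0,0,.081]]
p=cv2.projectPoints(np.array(P),cv2.Rodrigues(E[:3,:3])[0],E[:3,3],K,w['dist'])[0][:,0]
print((p-[280,110])*5)
E
```

```text
[[204.95971435 287.2305372 ]
 [206.91698984 464.29996536]
 [204.92472604 341.73374554]
 [205.93125898 428.32850163]
 [203.87879043 251.7382174 ]]
```

View pics/c3.png

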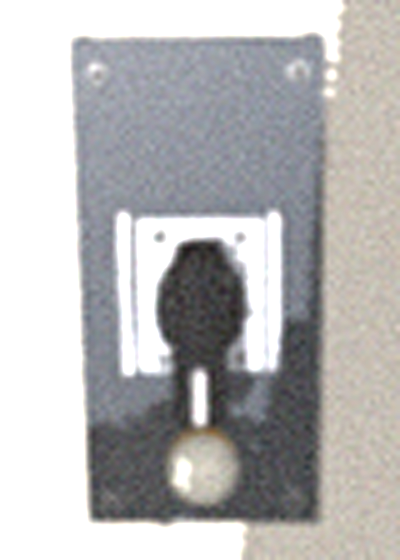

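The blade sits about 2° clockwise of the tray axis and its centre is about (0.487, 0.016). The tool is nearly aligned, so I descend to TCP z of about 0.049 and grip.

```bash
python3 -m crank '{"travel":[[0.2,0.1,-3],[0.4,0.1,-6],[0.4,0.1,-9],[0.4,0.1,-11],[0.4,0.1,-12]],"turn":[[0,0,-1],[0,0,-1],[0,0,-1],[0,0,-1],[0,0,-1]],"gripper":[0,0,0,0,0]}'
python3 -m crank '{"travel":[[0,0,-1.5],[0,0,-3],[0,0,-4.2],[0,0,-4.7],[0,0,-4.7]],"turn":[[0,0,0],[0,0,0],[0,0,0],[0,0,0],[0,0,0]],"gripper":[0,0,0.3,0.4,0.5]}' 60
python3 -m crank '{"travel":[[0,0,0],[0,0,0],[0,0,0],[0,0,0],[0,0,0]],"turn":[[0,0,0],[0,0,0],[0,0,0],[0,0,0],[0,0,0]],"gripper":[0.6,0.7,0.8,1,1]}' 60
python3 -c "
from h import *
s=bot.observe();print(s['force'],s['moment'],s['finger_force'])
grab('scene','s2');a=cv2.imread('pics/s2.png')[150:270,270:420];cv2.imwrite('pics/c4.png',cv2.convertScaleAbs(cv2.resize(a,None,fx=4,fy=4,interpolation=cv2.INTER_CUBIC),alpha=1.5))"
```

```text
clock: 3.2
position: [0.486, 0.0151, 0.0943]
tool_rot: [3.141, -0.002, -2.627]
force: [0.1, 0.4, 0.1]
grip_width: 0.0856
finger_force: 0.0
clock: 3.7
position: [0.4867, 0.0156, 0.0483]
tool_rot: [3.141, -0.001, -2.624]
force: [0.7, 0.4, -0.3]
grip_width: 0.0441
finger_force: 0.0
clock: 4.2
position: [0.487, 0.0155, 0.0489]
tool_rot: [-3.141, 0.0, -2.624]
force: [-0.4, 0.7, -0.5]
grip_width: 0.0001
finger_force: 0.0
[-0.41015778  0.6929047  -0.51276893] [ 0.00324232  0.01417891 -0.01458753] 0.0
```

View pics/c4.png

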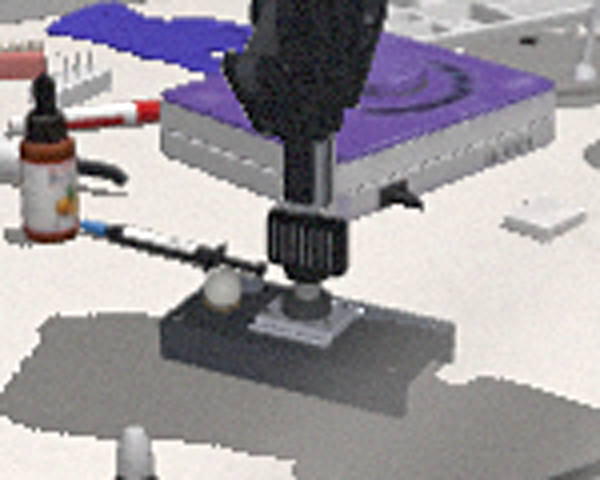

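The fingers shut fully (width 0): they are not around the blade. In the picture the tips end at the blade's top, around (310,205). I'll check this by projection.

```bash
python3 - <<'E'
from h import *
w=load('s2')
K=np.array([[w['fx'],0,w['cx']],[0,w['fy'],w['cy']],[0,0,1.]]);E=w['extrinsics']
y=np.radians(30);d=np.array([np.cos(y),np.sin(y),0]);c=np.array([.487,.0155,0])
P=[c+[0,0,.049],c+[0,0,.081],c+[0,0,.051],c+d*.03+[0,0,.049]]+[c+d*.048+[0,0,.03]]
p=cv2.projectPoints(np.array(P),cv2.Rodrigues(E[:3,:3])[0],E[:3,3],K,w['dist'])[0][:,0]
print((p-[270,150])*4)
S=lambda u,v:(u/4+270,v/4+150)
print('ball scene z=.03',atz(w,S(222,289),.03),'knob',atz(w,S(308,245),.066))
b=[atz(w,S(*q),.022) for q in((162,320),(408,383),(455,325))];print(b)
print(bot.observe()['position'])
grab('wrist','w2');grab('top','t2')
a=cv2.imread('pics/w2.png')[100:300,200:440];cv2.imwrite('pics/c5.png',cv2.convertScaleAbs(cv2.resize(a,None,fx=3,fy=3,interpolation=cv2.INTER_CUBIC),alpha=2,beta=10))
E
```

```text
[[303.79993322 269.93331387]
 [304.39497973 210.6506419 ]
 [303.83689084 266.27946323]
 [251.06477218 257.73089908]
 [220.61451907 284.25164155]]
ball scene z=.03 [0.52332725 0.04169016 0.03      ] knob [0.47959507 0.01795955 0.066     ]
[array([0.52216904, 0.07725714, 0.022     ]), array([0.40561213, 0.00941736, 0.022     ]), array([ 0.44215863, -0.0454401 ,  0.022     ])]
[0.4869856  0.01553423 0.04888045]
```

View pics/c5.png

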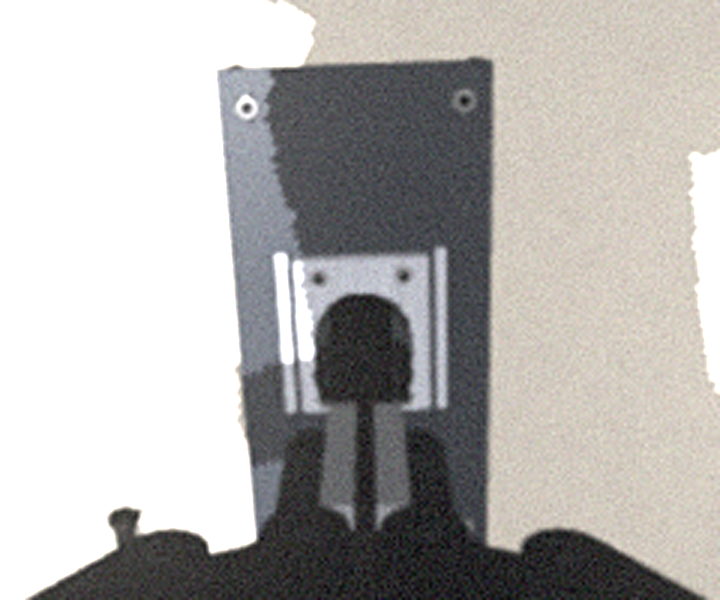

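```bash
python3 - <<'E'
from h import *
def proj(w,P):
    K=np.array([[w['fx'],0,w['cx']],[0,w['fy'],w['cy']],[0,0,1.]]);E=w['extrinsics']
    return cv2.projectPoints(np.array(P),cv2.Rodrigues(E[:3,:3])[0],E[:3,3],K,w['dist'])[0][:,0]
w=load('w2');w1=load('w1')
y=np.radians(31);d=np.array([np.cos(y),np.sin(y),0]);n=np.array([-d[1],d[0],0]);c=np.array([.487,.0158,0])
Z=lambda z:np.array([0,0,z])
print('cam',-w['extrinsics'][:3,:3].T@w['extrinsics'][:3,3])
print('tcp',(proj(w,[[.487,.0155,.049],[.487,.0155,.081]])-[200,100])*3)
print('blade top ends -,+',(proj(w,[c-d*.021+Z(.081),c+d*.021+Z(.081),c+n*.0065+Z(.081),c-n*.0065+Z(.081)])-[200,100])*3)
print('blade bottom -,+',(proj(w,[c-d*.021+Z(.051),c+d*.021+Z(.051)])-[200,100])*3)
print('foot plate corners',(proj(w,[c-d*.021+n*.017+Z(.028),c-d*.021-n*.017+Z(.028)])-[200,100])*3)
print('tray end',(proj(w,[c-d*.067+n*.033+Z(.022),c-d*.067-n*.033+Z(.022)])-[200,100])*3)
print('w1 tcp',proj(w1,[[.483,.015,.2156],[.483,.015,.2]]))
g=cv2.cvtColor(cv2.imread('pics/w2.png'),cv2.COLOR_BGR2GRAY)
for v in (195,205,215,225,235,245,255,265): print(v,g[v,290:360:2])
E
```

```text
cam [ 0.4200474  -0.02302683  0.22801622]
tcp [[365.47078708 365.62477835]
 [365.74857348 431.00975269]]
blade top ends -,+ [[364.59127984 330.89089352]
 [369.38336628 524.40366213]
 [400.47930284 430.98277177]
 [333.71445933 432.38211439]]
blade bottom -,+ [[364.49579137 282.13902052]
 [368.61367959 451.40937926]]
foot plate corners [[433.3290319  252.30303609]
 [295.63289255 255.40376281]]
tray end [[498.72565627  57.67717525]
 [221.48394192  64.38130942]]
w1 tcp [[321.81093047 221.79245678]
 [321.7556474  213.46955792]]
195 [ 61 124 185  85 120 106  93  92  78  84  88  88  97  95  86  94  95  94
  95  97  90  86  86  91  94  92  73  38  93  72  28  30  22  32  30]
205 [ 61  84 181 137 106 183 164  93  81  31  10  17   8  25  16  14  26  20
  12  13  20  25  36  82  90  92  78  41  88  80  26  29  28  29  29]
215 [ 57  68 164 167  73 164 186 121  23  25  23  18  21  23  17  23  16  18
  15  14  12   7   9  33  88  94  79  43  87  77  33  36  30  29  30]
225 [42 42 62 94 53 78 96 54 23 22 15 20  9 15 15 11 24 17 21 19 18 22 20 19
 81 88 86 36 83 77 27 30 30 33 25]
235 [41 30 48 93 82 56 88 93 82 59 49 46 49 45 35 16 12 28 48 47 47 43 65 78
 92 81 71 41 75 70 32 32 24 30 34]
245 [36 31 34 29 29 21 26 18 16 30 50 47 48 49 30 15  5 26 48 45 46 44 45 15
 11  5  2 23 27 34 30 35 31 32 29]
255 [58 63 43 20 25 20 18 19 17 45 46 44 48 43 21 19 10 20 44 47 49 51 47 17
 16 10 15 12 14 13 33 26 24 31 33]
265 [56 44 21 24 21 28 14 11 29 48 48 48 45 51 26 12  4 22 47 42 49 48 45 39
  7 12 14 14 14  9 23 35 33 24 32]
```

By projection the shut fingers end at z of about 0.085, above the blade's top, although the reported TCP is 0.049. I'll part the fingers at this height and check once more before descending.

```bash
python3 -m crank '{"travel":[[0,0,0],[0,0,0],[0,0,0],[0,0,0],[0,0,0]],"turn":[[0,0,0],[0,0,0],[0,0,0],[0,0,0],[0,0,0]],"gripper":[0.5,0.5,0.5,0.5,0.5]}' 60
python3 -c "
from h import *
grab('scene','s3');grab('wrist','w3');a=cv2.imread('pics/s3.png')[170:260,290:400];b=cv2.imread('pics/w3.png')[150:300,240:400]
f=lambda a,k:cv2.convertScaleAbs(cv2.resize(a,None,fx=k,fy=k,interpolation=cv2.INTER_CUBIC),alpha=2,beta=15)
A=f(a,3.5);B=f(b,2.5);H=max(A.shape[0],B.shape[0]);A=cv2.copyMakeBorder(A,0,H-A.shape[0],0,0,0);B=cv2.copyMakeBorder(B,0,H-B.shape[0],0,0,0);o=np.hstack([A,B]);print(o.shape);cv2.imwrite('pics/c6.png',o)"
```

```text
clock: 4.85
position: [0.4869, 0.0156, 0.0488]
tool_rot: [3.142, 0.0, -2.623]
force: [0.8, 0.2, 0.3]
grip_width: 0.0428
finger_force: 0.0
(375, 785, 3)
```

View pics/c6.png

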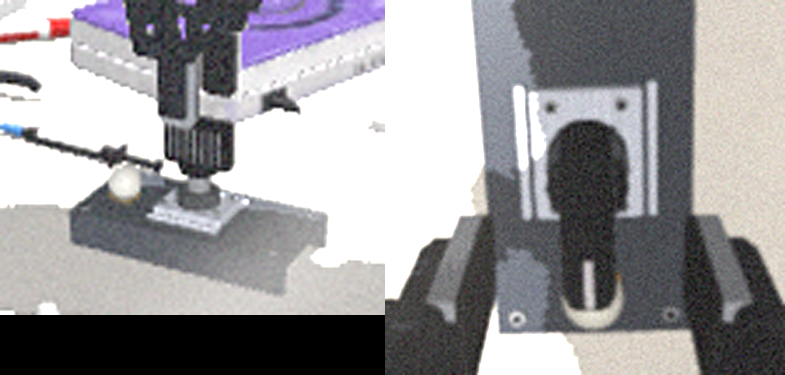

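The fingertips (left crop about (180,125); right crop about 80 px apart for 43 mm) are really at z of about 0.078–0.083, level with the blade's top. The true tips are therefore about 30 mm above the reported TCP. I'll lower about 30 mm more with the fingers half open, watching the force, then grip.

```bash
python3 -m crank '{"travel":[[0,0,-0.5],[0,0,-1],[0,0,-1.5],[0,0,-2],[0,0,-2]],"turn":[[0,0,0],[0,0,0],[0,0,0],[0,0,0],[0,0,0]],"gripper":[0.5,0.5,0.5,0.5,0.5]}' 60
python3 -m crank '{"travel":[[0,0,-0.3],[0,0,-0.6],[0,0,-0.9],[0,0,-0.9],[0,0,-0.9]],"turn":[[0,0,0],[0,0,0],[0,0,0],[0,0,0],[0,0,0]],"gripper":[0.5,0.5,0.5,0.5,0.5]}' 60
python3 -c "
from h import *
w=grab('wrist','w4');g=cv2.cvtColor(cv2.imread('pics/w4.png'),cv2.COLOR_BGR2GRAY)
s=load('s3');t=(341.4,205.7)
y=np.radians(31);n=np.array([-np.sin(y),np.cos(y),0])
o,d=ray(s,t);q=np.array([.487,.0158,0])+n*.026
k=((q-o)[:2]@n[:2])/(d[:2]@n[:2]);print('near finger tip s3',o+k*d)
"
```

```text
clock: 5.45
position: [0.4865, 0.0156, 0.028]
tool_rot: [3.141, -0.001, -2.623]
force: [0.1, 0.2, 0.7]
grip_width: 0.0422
finger_force: 0.0
clock: 5.95
position: [0.4869, 0.0155, 0.0198]
tool_rot: [-3.142, -0.0, -2.623]
force: [1.0, 0.1, 1.0]
grip_width: 0.0426
finger_force: 0.0
near finger tip s3 [0.47081135 0.03640535 0.0852343 ]
```

```bash
python3 -m crank '{"travel":[[0,0,-0.2],[0,0,-0.2],[0,0,-0.2],[0,0,-0.2],[0,0,-0.2]],"turn":[[0,0,0],[0,0,0],[0,0,0],[0,0,0],[0,0,0]],"gripper":[0.7,0.75,0.8,0.9,1]}' 60
python3 -m crank '{"travel":[[0,0,0],[0,0,0],[0,0,0],[0,0,0],[0,0,0]],"turn":[[0,0,0],[0,0,0],[0,0,0],[0,0,0],[0,0,0]],"gripper":[1,1,1,1,1]}' 60
```

```text
clock: 6.5
position: [0.487, 0.0156, 0.0179]
tool_rot: [-3.142, 0.0, -2.623]
force: [0.2, -0.3, 0.4]
grip_width: 0.0121
finger_force: 60.4
clock: 7.0
position: [0.487, 0.0156, 0.0178]
tool_rot: [-3.142, 0.0, -2.623]
force: [-1.1, 0.2, 3.4]
grip_width: 0.0119
finger_force: 60.5
```

The knob is gripped at 12–13 mm with 60 N. Now I press 7 mm and check the spring force.

```bash
python3 -m crank '{"travel":[[0,0,-0.2],[0,0,-0.4],[0,0,-0.6],[0,0,-0.7],[0,0,-0.7]],"turn":[[0,0,0],[0,0,0],[0,0,0],[0,0,0],[0,0,0]],"gripper":[1,1,1,1,1]}' 60
```

```text
clock: 7.5
position: [0.487, 0.0156, 0.0109]
tool_rot: [-3.141, 0.0, -2.623]
force: [-2.3, -0.4, 12.1]
grip_width: 0.012
finger_force: 61.9
```

12 N matches about 7 mm of press. Now I turn clockwise.

```bash
python3 -m crank '{"travel":[[0,0,0],[0,0,0],[0,0,0],[0,0,0],[0,0,0]],"turn":[[0,0,-5],[0,0,-11],[0,0,-17],[0,0,-23],[0,0,-29]],"gripper":[1,1,1,1,1]}' 60
python3 -m crank '{"travel":[[0,0,0],[0,0,0],[0,0,0],[0,0,0],[0,0,0]],"turn":[[0,0,-6],[0,0,-12],[0,0,-18],[0,0,-24],[0,0,-30]],"gripper":[1,1,1,1,1]}' 60
python3 -m crank '{"travel":[[0,0,0],[0,0,0],[0,0,0],[0,0,0],[0,0,0]],"turn":[[0,0,-5],[0,0,-9],[0,0,-12],[0,0,-13],[0,0,-13]],"gripper":[1,1,1,1,1]}' 60
python3 -c "
from h import *
s=bot.observe();print(s['moment'],s['qpos']);grab('top','t3')"
```

```text
clock: 8.0
position: [0.4871, 0.0156, 0.011]
tool_rot: [-3.141, 0.0, -3.134]
force: [-3.3, 0.2, 11.9]
grip_width: 0.0122
finger_force: 62.0
clock: 8.5
position: [0.4871, 0.0157, 0.0111]
tool_rot: [3.141, 0.0, 2.626]
force: [-3.1, 1.8, 11.7]
grip_width: 0.0119
finger_force: 61.9
clock: 9.0
position: [0.4871, 0.0158, 0.0111]
tool_rot: [3.141, 0.0, 2.403]
force: [-3.3, 0.9, 12.2]
grip_width: 0.0121
finger_force: 61.9
[0.20654585 0.6306771  0.00470661] [ 0.16537494  0.6366505  -0.42329615  2.07261044  0.50345052  0.53128133
  0.2065387 ]
```

Turned 1.256 rad with almost no resistance. Now I let it rise 3 mm and check that the tray did not move.

```bash
python3 -m crank '{"travel":[[0,0,0.1],[0,0,0.2],[0,0,0.3],[0,0,0.3],[0,0,0.3]],"turn":[[0,0,0],[0,0,0],[0,0,0],[0,0,0],[0,0,0]],"gripper":[1,1,1,1,1]}' 60
python3 -c "
from h import *
s=bot.observe();print(s['moment']);f=grab('scene','s5')
def ball(tag):
    g=cv2.imread(f'pics/{tag}.png')[210:232,312:340].astype(float); e=cv2.matchTemplate
    t=cv2.imread('pics/scene0.png')[216:228,319:333]; r=cv2.matchTemplate(g.astype(np.uint8),t,cv2.TM_CCOEFF_NORMED);print(tag,cv2.minMaxLoc(r))
    g=cv2.imread(f'pics/{tag}.png')[224:262,305:395]; t=cv2.imread('pics/scene0.png')[240:255,355:380]; print(cv2.minMaxLoc(cv2.matchTemplate(g,t,cv2.TM_CCOEFF_NORMED)))
ball('scene0');ball('s3');ball('s5')"
```

```text
clock: 9.55
position: [0.487, 0.0157, 0.0138]
tool_rot: [3.141, 0.0, 2.403]
force: [-0.6, 1.0, 6.2]
grip_width: 0.0121
finger_force: 61.1
[0.12470152 0.25748489 0.00320114]
scene0 (-0.6775182485580444, 1.0, (3, 0), (7, 6))
(-0.28570276498794556, 1.0, (0, 0), (50, 16))
s3 (-0.6427774429321289, 0.8590902090072632, (4, 0), (7, 6))
(-0.32602405548095703, 0.8567522764205933, (0, 0), (49, 15))
s5 (-0.646212637424469, 0.8613215088844299, (4, 0), (7, 6))
(-0.3241082727909088, 0.9118490219116211, (30, 3), (50, 16))
```

The tray and ball are unmoved (same pixels as at the start) and the spring force fell as expected. Next is a gentle lift.

```bash
python3 -m crank '{"travel":[[0,0,0.05],[0,0,0.1],[0,0,0.15],[0,0,0.2],[0,0,0.2]],"turn":[[0,0,0],[0,0,0],[0,0,0],[0,0,0],[0,0,0]],"gripper":[1,1,1,1,1]}' 70
python3 -m crank '{"travel":[[0,0,0.2],[0,0,0.5],[0,0,0.9],[0,0,1.2],[0,0,1.3]],"turn":[[0,0,0],[0,0,0],[0,0,0],[0,0,0],[0,0,0]],"gripper":[1,1,1,1,1]}' 70
python3 -c "
from h import *
f=grab('scene','s6');g=cv2.imread('pics/s6.png')[190:232,305:350];t=cv2.imread('pics/scene0.png')[216:228,319:333];print(cv2.minMaxLoc(cv2.matchTemplate(g,t,cv2.TM_CCOEFF_NORMED)),'start at (14,26)')
t=cv2.imread('pics/scene0.png')[240:255,355:380];g=cv2.imread('pics/s6.png')[210:262,305:395];print(cv2.minMaxLoc(cv2.matchTemplate(g,t,cv2.TM_CCOEFF_NORMED)),'start at (50,30)')"
```

```text
clock: 10.1
position: [0.4869, 0.0155, 0.0157]
tool_rot: [-3.141, -0.0, 2.403]
force: [0.1, 1.0, -5.0]
grip_width: 0.0118
finger_force: 68.1
clock: 10.6
position: [0.4872, 0.0155, 0.0293]
tool_rot: [3.141, 0.0, 2.403]
force: [0.6, 0.9, -4.6]
grip_width: 0.0119
finger_force: 68.2
(-0.43030208349227905, 0.6745232343673706, (31, 25), (25, 17)) start at (14,26)
(-0.4161170721054077, 0.7945353984832764, (5, 0), (49, 29)) start at (50,30)
```

```bash
python3 - <<'E'
from h import *
for t in('s5','s6'):
    g=cv2.cvtColor(cv2.imread(f'pics/{t}.png'),cv2.COLOR_BGR2GRAY)[200:262,306:396]
    print(t)
    for r in g[::2]: print(''.join(' .:-=+*#%@'[min(9,int(v)//20)] for v in r))
E
```

```text
s5
######%%%#%############%#%%%#=  . ..  .=====..... ...:=:::-...  .. .:=%###################
##%%#%################%#####%%=..:--. .=::=....  ..=+++===-+##%%%####-%%##################
%####%#%#########%%#######%#%%=..:==.  ..:.:==-....===###%%%%%####%#%%####################
%%%#%%###%%#%%#%###%##%####%##= .:== ....  :==- . :*%#%%%#%########%%##%#################+
%%%###%##%%#######%%#####%#%#%= .:==. .. ...==: ..:*%###%%%##%####%##%####################
-=*%#%#*#%#*#%%%%%%#*%##%%#%##= .:==.  .. .:==: ..:*%%#%#######%##%#%############%########
:..  .:--+*#*:.:--:.=%%%%%%%%#= .:==. .... :==-...:*%####%#%%##%%#########%###############
%####--:-.   . .. ..:==+#%%%%%*  :==.  . ..:==: .:*%%%%%#%##%##%###########%##############
%#%%%%%%%###--:. .:*=:  ...-:.-%#+==    . .:==: .=%#%%####%##%%###########################
%#%###%##%%%#%#++=+++======= :*%%+--  .   .:==-*%%%%%#%#%#%###%###########################
######%%#%#%%%%+=++++++=-:--:-=+*#%=    ....::=%#%##%%#%#%################################
%#%##%#%#%%%%+:=+++**+++-.:--:--::::. .....:.=#%%%%###%%##################################
%##%#
[... 3847 characters left out ...]
==================================----===+####################%
===========================================================+======+######################%
===========================================================+==+=+######################%#%
====================================================+=======+==+###################%###%##
=====================================================++===+===+######################%##%#
=============================================================+%##################%###%##%%
===================================================================+=+%###########%%#%%%%%
*+=============================================+===+=====================+%%#####%#%%#%%%%
```

The tray hangs level about 13 mm up, with the ball in its nest. I raise it about 7 cm more, then carry.

```bash
python3 -m crank '{"travel":[[0,0,0.5],[0,0,1.3],[0,0,2.2],[0,0,3],[0,0,3.4]],"turn":[[0,0,0],[0,0,0],[0,0,0],[0,0,0],[0,0,0]],"gripper":[1,1,1,1,1]}' 70
python3 -m crank '{"travel":[[0,0,0.5],[0,0,1.3],[0,0,2.2],[0,0,3.2],[0,0,3.6]],"turn":[[0,0,0],[0,0,0],[0,0,0],[0,0,0],[0,0,0]],"gripper":[1,1,1,1,1]}' 70
python3 -m crank '{"travel":[[0,0.3,0],[0,1,0],[0,2,0],[0,3,0],[0,4,0]],"turn":[[0,0,0],[0,0,0],[0,0,0],[0,0,0],[0,0,0]],"gripper":[1,1,1,1,1]}' 70
python3 -m crank '{"travel":[[0.2,1,0],[0.5,2,0],[0.8,3,0],[1.2,4,0],[1.6,5,0]],"turn":[[0,0,0],[0,0,0],[0,0,0],[0,0,0],[0,0,0]],"gripper":[1,1,1,1,1]}' 70
python3 -m crank '{"travel":[[0.4,1,0],[0.8,2,0],[1.2,3,0],[1.6,4,0],[2,5,0]],"turn":[[0,0,0],[0,0,0],[0,0,0],[0,0,0],[0,0,0]],"gripper":[1,1,1,1,1]}' 70
python3 -m crank '{"travel":[[0.4,1,0],[0.8,2,0],[1.2,3,0],[1.6,4,0],[2,5,0]],"turn":[[0,0,0],[0,0,0],[0,0,0],[0,0,0],[0,0,0]],"gripper":[1,1,1,1,1]}' 70
python3 -c "
from h import *
s=bot.observe();print(s['qpos'],s['force']);grab('scene','s7');grab('top','t7')"
```

```text
clock: 11.15
position: [0.4873, 0.0155, 0.0639]
tool_rot: [3.141, 0.001, 2.403]
force: [-0.2, -0.1, -4.6]
grip_width: 0.0122
finger_force: 68.4
clock: 11.65
position: [0.4874, 0.0156, 0.1]
tool_rot: [3.141, 0.001, 2.403]
force: [0.6, -0.1, -5.1]
grip_width: 0.0119
finger_force: 68.4
clock: 12.15
position: [0.4867, 0.0569, 0.0986]
tool_rot: [-3.141, -0.0, 2.404]
force: [-0.1, 0.1, -4.7]
grip_width: 0.0119
finger_force: 68.3
clock: 12.65
position: [0.5033, 0.1064, 0.0988]
tool_rot: [3.142, 0.0, 2.403]
force: [-0.3, 0.4, -4.0]
grip_width: 0.0117
finger_force: 68.3
clock: 13.15
position: [0.5232, 0.1564, 0.0988]
tool_rot: [-3.142, -0.0, 2.403]
force: [-0.3, 0.1, -5.4]
grip_width: 0.0119
finger_force: 68.3
clock: 13.65
position: [0.5433, 0.2064, 0.0988]
tool_rot: [3.142, 0.0, 2.403]
force: [-0.1, 1.2, -5.1]
grip_width: 0.0117
finger_force: 68.3
[-0.10274669  0.61710491 -0.51838242  1.78446727  0.39363654  0.84442568
  0.02495993] [-0.13431762  1.22253909 -5.12592119]
```

Remaining shift: x by about +1.4 cm, y by about +5.1 cm.

```bash
python3 -m crank '{"travel":[[0.3,1,0],[0.6,2,0],[0.9,3,0],[1.2,4,0],[1.3,4.7,0]],"turn":[[0,0,0],[0,0,0],[0,0,0],[0,0,0],[0,0,0]],"gripper":[1,1,1,1,1]}' 70
python3 -m crank '{"travel":[[0.1,0.4,0],[0.1,0.4,0],[0.1,0.4,0],[0.1,0.4,0],[0.1,0.4,0]],"turn":[[0,0,0],[0,0,0],[0,0,0],[0,0,0],[0,0,0]],"gripper":[1,1,1,1,1]}' 70
python3 -c "
from h import *
s=bot.observe();print(s['force'],s['qd'].round(3) if hasattr(s['qd'],'round') else s['qd'])
S=grab('scene','s8');T=grab('top','t8')
def proj(w,P):
    K=np.array([[w['fx'],0,w['cx']],[0,w['fy'],w['cy']],[0,0,1.]]);E=np.array(w['extrinsics'])
    return cv2.projectPoints(np.array(P,float),cv2.Rodrigues(E[:3,:3])[0],E[:3,3],K,np.array(w['dist']))[0][:,0]
y=np.radians(31.5);b=[.557+.048*np.cos(y),.257+.048*np.sin(y),.113];P=[b,[.598,.2827,.013]]
print(proj(S,P),proj(T,P))
p=proj(S,P)[0]
x0,y0=int(p[0])-60,int(p[1])-60
a=cv2.imread('pics/s8.png')[y0:y0+130,x0:x0+130];q=proj(T,P)[0];x1,y1=int(q[0])-40,int(q[1])-40
c=cv2.imread('pics/t8.png')[y1:y1+80,x1:x1+80];print(x0,y0,x1,y1)
f=lambda a,k:cv2.convertScaleAbs(cv2.resize(a,None,fx=k,fy=k,interpolation=cv2.INTER_CUBIC),alpha=1.6,beta=10)
A=f(a,3.5)[:390];A=cv2.resize(a,(390,390),interpolation=cv2.INTER_CUBIC);B=cv2.resize(c,(390,390),interpolation=cv2.INTER_CUBIC)
cv2.imwrite('pics/c8.png',cv2.convertScaleAbs(np.hstack([A,B]),alpha=1.7,beta=10))"
```

```text
clock: 14.25
position: [0.5561, 0.2539, 0.0987]
tool_rot: [3.141, -0.0, 2.404]
force: [0.1, 0.0, -5.2]
grip_width: 0.0117
finger_force: 68.6
clock: 14.75
position: [0.557, 0.2561, 0.0988]
tool_rot: [-3.141, 0.0, 2.403]
force: [0.1, -0.6, -5.0]
grip_width: 0.0119
finger_force: 68.6
[ 0.08366032 -0.61212177 -5.0066036 ] [-0.001 -0.001 -0.001 -0.001  0.001 -0.002 -0.   ]
[[193.23567924 195.89853238]
 [199.57752739 243.35387519]] [[229.05395528 158.67343273]
 [238.06242323 168.02507123]]
133 135 189 118
```

View pics/c8.png

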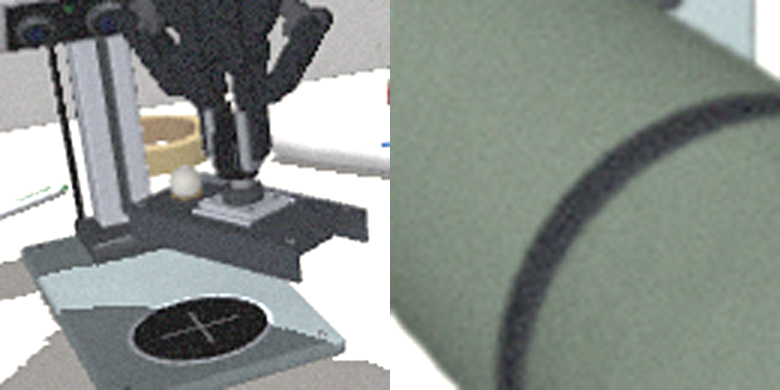

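The ball is in its nest at pixel (194.7,195.7), against (193.2,195.9) predicted for the goal. The tray hangs level and clear of the scanner. Handing in.

```bash
python3 -c "
from workcell import bot
print(bot.job_done())"
```

```text
the job is handed in; nothing more can be done
None
```

I locked the knob, lifted the tray and handed the job in with it held level and still, the sphere in its nest about 10 cm above the cross and within a few mm of it sideways; the judge's result was not shown.

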